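# Put the check weights away in their seats

## Robot

A 7-joint arm with a two-finger parallel gripper is mounted at the origin on a cart in front of the work surface, level with it; the furniture and walls round the work are solid. World frame = base frame: x ahead of the robot, y to its left, z up, the work surface at z = 0. Lengths are in m, angles in degrees, forces in N, time in s.
With the tool pointing down it reaches from about 0.4 to 0.875 m from the base axis. Payload 6.5 kg.
Tool frame: the origin (TCP) lies at the very end of the fingers, on their centre line; the grasp point (between the pads) lies 19 mm behind it (env.hold_point_z is the distance from the TCP to the grasp point, in m); z points along the fingers, y is the line along which they close (so a half turn about z gives the same grasp; the last joint's range is limited). The gripper opens to 85 mm and grips with 20 to 120 N. Pads are 22 mm wide; open, the fingers measure 114 mm over their backs; the gripper's body (76 mm by 85 mm) begins 54 mm behind the grasp point. The pads swing forward as they close: fully open they stand 13 mm farther back than shut.
Start: joints at [-75.355, 30.733, -0.252, 88.115, 0.149, 61.152, -4.079], TCP at [0.206, 0.617, 0.231] pointing down, gripper open.
Joint ranges: [-154.64, 154.64], [-21.42, 123.67], [-72.66, 72.17], [13.99, 137.28], [-74.86, 254.86], [10.95, 109.41], [-158.01, 158.01]. Speed limits (degrees/s): [136.94, 136.94, 180, 180, 180, 180, 180].

## Interface

Orientations are given as a 3x3 rotation matrix whose columns are the frame's x, y, z axes.
In Python, from plant import env, cams, finish_job gives the robot as it stands. Calls block until the motion is done:
- env.reach(position, orientation): joint-space move of the TCP to a pose.
- env.move_l(position, attitude=None, velocity=0.15): straight line of the TCP; attitude=None keeps the orientation; velocity is the mean speed in m/s.
- env.move_j(angles): joint-space move.
- env.grip(opening, effort=None): finger opening in m; effort is the grip in N (None keeps the last); returns when the fingers have stopped.
- env.dwell(seconds).
- env.solve_ik(position, orientation): joint angles nearest the present ones, or None.
- cams.get_image(name): name is "side" or "top"; returns a dict with "img" (400x640x3 uint8, red, green, blue), "vertical_fov" (degrees; the focal length in pixels is half the picture's height over the tangent of half this angle, whatever the lens; pixels are square), "cx", "cy" (the principal point, pixels), "view" (4x4, takes a point from world to camera coordinates). Camera axes: x right, y up, looking along -z (the intrinsics and any distortion apply to the point x, -y, -z); pixel columns grow to the right and rows downward; lengths in m; the calibration is good to about 2 mm. A picture is of the moment at which its call begins. There is no depth.
A pose or a line that the arm cannot do raises env.IKError and nothing moves.
- finish_job(): hands the job in; it is judged then, once.
Readings, each from a call of its own:
- env.get_t(): time.
- env.get_joint_pos(): joint angles.
- env.get_qvel(): joint speeds.
- env.get_joint_torque(): joint torques, N m.
- env.get_tcp_pos(): TCP position.
- env.get_eef_rot(): TCP orientation.
- env.get_ft_force(): force on the tool from outside, world axes, zero at the start.
- env.get_ft_torque(): the same for the moment, N m.
- env.get_finger_gap(): finger opening in m.
- env.get_grip_force(): force on a finger pad.
Only numpy, scipy, OpenCV 4.12 (cv2) and the standard library are available. Lean on these libraries where they do the work, as an engineer would, in place of code of your own. Each camera call takes 0.05 s, during which the arm holds its last target. There are 200 camera calls.

## Task

Put the four round check weights that stand about on the worktop away in the four metal storage seats, each weight upright and fully down in the seat of its own size: the largest in the widest seat, the two middle ones in the two middle seats (one in each, either way round), the smallest in the narrowest. Leave the jaw insert and the striker where they lie.

Things in the scene. Friction and masses are not known exactly. Their poses are not given: they have to be found in the camera images.
- weight_large: The largest round check weight, plain brass, standing upright: a cylinder 38 mm in diameter and 44 mm high (shoulder bevelled at its top), with a round knob 18 mm wide from 44 to 61 mm above its underside; about 500 g. Origin: centre of its underside, z up along its axis.
- weight_mid_a: One of the two middle-sized round check weights, plain brass, standing upright: a cylinder 28 mm in diameter and 32 mm high (shoulder bevelled at its top), with a round knob 12 mm wide from 32 to 45 mm above its underside; about 200 g. Origin: centre of its underside, z up along its axis. The two middle weights are identical; either may go in either of the two middle seats.
- weight_mid_b: The other middle-sized round check weight, plain brass, standing upright: a cylinder 28 mm in diameter and 32 mm high (shoulder bevelled at its top), with a round knob 12 mm wide from 32 to 45 mm above its underside; about 200 g. Origin: centre of its underside, z up along its axis. The two middle weights are identical; either may go in either of the two middle seats.
- weight_small: The smallest round check weight, plain steel, standing upright: a cylinder 22 mm in diameter and 27 mm high (shoulder bevelled at its top), with a round knob 10 mm wide from 27 to 36 mm above its underside; about 100 g. Origin: centre of its underside, z up along its axis.
- seat_large: The widest storage seat, fixed to the worktop: a round metal cup 66 mm in outer diameter and 24 mm high, with a round recess 54 mm wide and 6 mm deep, whose dark floor lies 18 mm above the worktop; meant for the largest weight. Origin: centre of its underside, on the worktop, z up.
- seat_mid_a: One of the two middle-sized storage seats, fixed to the worktop: a round metal cup 54 mm in outer diameter and 20 mm high, with a round recess 44 mm wide and 6 mm deep, whose dark floor lies 14 mm above the worktop; meant for a middle weight. Origin: centre of its underside, on the worktop, z up.
- seat_mid_b: The other middle-sized storage seat, fixed to the worktop: a round metal cup 54 mm in outer diameter and 20 mm high, with a round recess 44 mm wide and 6 mm deep, whose dark floor lies 14 mm above the worktop; meant for a middle weight. Origin: centre of its underside, on the worktop, z up.
- seat_small: The narrowest storage seat, fixed to the worktop: a round metal cup 44 mm in outer diameter and 16 mm high, with a round recess 36 mm wide and 6 mm deep, whose dark floor lies 10 mm above the worktop; meant for the smallest weight. Origin: centre of its underside, on the worktop, z up.
- jaw_insert: Bystander, to be left alone: a grey steel block with fine grooves on top, 25 x 50 x 13 mm, lying loose on the worktop. Origin: centre of its underside; y along its length.
- striker: Bystander, to be left alone: a flat chromed round disc, 68 mm in diameter and 22 mm high, with a 16 mm wide nose at one side, lying loose on the worktop; 84 mm long in all. Origin: middle of that length, on the underside; the nose reaches 42 mm towards its -y and the disc's centre lies 8 mm towards its +y.
Mind the look-alikes: they are no part of the job. What is shaped like the weight_large but purple is not meant.

How it is judged:
By the outcome, as a careful person would: the job done as asked, in the order asked, and still so for the second after the job is handed in, with the robot touching nothing.
It also fails if it takes over 90 s, if anything falls off the work surface, if the arm or the gripper's body presses on something with over 40 N, if the wrist force passes 120 N, or if a joint passes its speed limit or range.

## Working session

There is one attempt and no reset: what is moved stays moved. The work goes in short steps, each a Python script; the robot and the scene stay as the last script left them, time stands still between calls to the robot, and variables do not carry over. Pictures are saved under pics/ and viewed, at most 14 in all, crops included, and the job is handed in when it is done.

```bash
ls; mkdir -p pics
python3 - <<'E'
from plant import env,cams
import cv2
for n in("top","side"):
    d=cams.get_image(n); cv2.imwrite(f"pics/{n}0.png",d["img"][:,:,::-1])
    print({k:v for k,v in d.items() if k!="img"})
print(env.get_t(),env.hold_point_z,env.get_eef_rot())
E
```

```text
pics
{'vertical_fov': 57.64694105041934, 'cx': 320.09964454989847, 'cy': 203.02896611305638, 'view': array([[-1.59341400e-01, -9.87223247e-01, -7.61371242e-04,
        -6.44802682e-02],
       [ 9.60765059e-01, -1.55248214e-01,  2.29844499e-01,
        -5.23585875e-01],
       [-2.27026034e-01,  3.58922453e-02,  9.73227068e-01,
        -7.58344822e-01],
       [ 0.00000000e+00,  0.00000000e+00,  0.00000000e+00,
         1.00000000e+00]])}
{'vertical_fov': 51.325552822435945, 'cx': 325.616607129579, 'cy': 200.17714762984994, 'view': array([[-0.93216774, -0.36195604,  0.00715002,  0.43111572],
       [ 0.18226741, -0.45215712,  0.87311656, -0.19345723],
       [-0.31279688,  0.81519431,  0.48745907, -0.67919839],
       [ 0.        ,  0.        ,  0.        ,  1.        ]])}
0.1 0.0187 [[-9.48691164e-01  3.16203938e-01 -3.81242108e-04]
 [ 3.16204142e-01  9.48689909e-01 -1.54820624e-03]
 [-1.27868368e-04 -1.58931991e-03 -9.99998729e-01]]
```

View pics/top0.png

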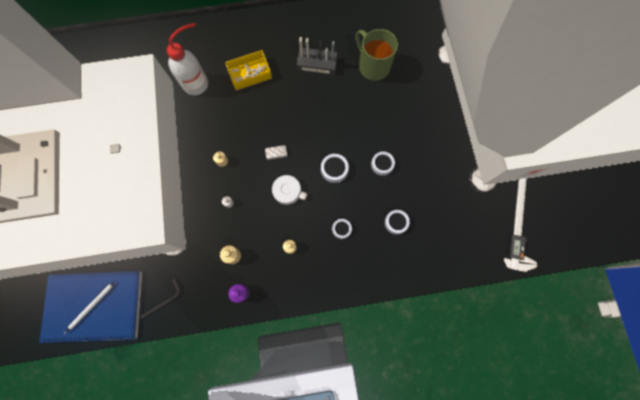

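View pics/side0.png

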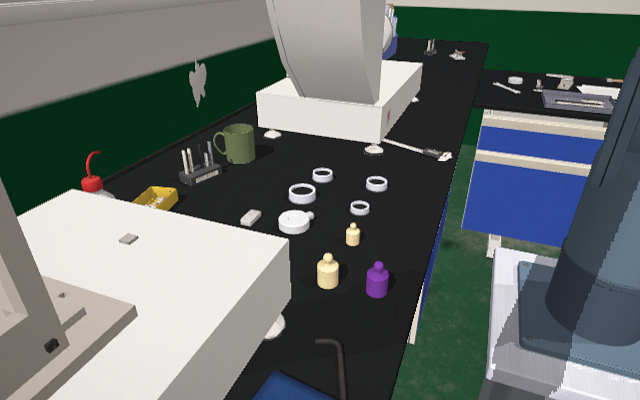

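The top view shows these (column, row):
- Large weight at (230,255), purple decoy at (238,293).
- Mids at (220,158) and (289,246), small at (228,202).
- Seats: large (335,168), mids (383,162) and (397,222), small (342,229).
- Jaw insert at (276,152), striker at (288,190).

The side view shows the large weight at (328,272), one mid at (353,234) and all four seats. The other mid and the small weight are hidden behind the white machine.

```bash
cat > loc.py <<'E'
import numpy as np,cv2
from scipy.optimize import least_squares
S={'L':[(.019,0),(.019,.040),(.015,.044),(.009,.05),(.009,.057),(.005,.061)],
   'M':[(.014,0),(.014,.029),(.011,.032),(.006,.036),(.006,.042),(.003,.045)],
   'S':[(.011,0),(.011,.0245),(.008,.027),(.005,.03),(.005,.034),(.003,.036)],
   'sL':[(.033,0),(.033,.024)],'sM':[(.027,0),(.027,.020)],'sS':[(.022,0),(.022,.016)],
   'rL':[(.033,.024)],'rM':[(.027,.020)],'rS':[(.022,.016)]}
def proj(d,P):
    f=200/np.tan(np.radians(d['vertical_fov']/2)); V=d['view']
    c=np.asarray(P)@V[:3,:3].T+V[:3,3]
    return np.c_[d['cx']-f*c[:,0]/c[:,2], d['cy']+f*c[:,1]/c[:,2]]
def ray(d,uv,z):
    f=200/np.tan(np.radians(d['vertical_fov']/2)); V=d['view'];R=V[:3,:3]
    o=-R.T@V[:3,3]; r=R.T@np.array([(uv[0]-d['cx'])/f,-(uv[1]-d['cy'])/f,-1])
    return (o+r*(z-o[2])/r[2])[:2]
a=np.linspace(0,2*np.pi,40)
def sil(d,k,xy,z0=0):
    P=np.vstack([np.c_[xy[0]+r*np.cos(a),xy[1]+r*np.sin(a),0*a+h+z0] for r,h in S[k]])
    return proj(d,P)
def cen(h):
    m=cv2.moments(h.astype(np.float32)); return np.array([m['m10'],m['m01']])/m['m00']
def blob(img,uv,thr=70,win=24):
    # largest bright blob near uv -> hull centroid, area
    u,v=map(int,uv); x0=max(u-win,0);y0=max(v-win,0)
    s=8; c=cv2.resize(img[y0:y0+2*win,x0:x0+2*win].max(2),None,fx=s,fy=s,interpolation=cv2.INTER_LINEAR)
    cs,_=cv2.findContours((c>thr).astype(np.uint8),cv2.RETR_EXTERNAL,cv2.CHAIN_APPROX_NONE)
    q=[k for k in cs if cv2.contourArea(k)>300]
    k=min(q,key=lambda k:np.hypot(*(k.reshape(-1,2).mean(0)-s*win)))
    h=cv2.convexHull(k).reshape(-1,2); h=(h+.5)/s-.5+[x0,y0]
    return cen(h.astype(np.float32)),cv2.contourArea(h.astype(np.float32))
def locate(d,k,uv,z0=0,**kw):
    c,A=blob(d['img'],uv,**kw)
    def hull(x): return cv2.convexHull(sil(d,k,x,z0).astype(np.float32)).reshape(-1,2)
    r=least_squares(lambda x:cen(hull(x))-c,ray(d,uv,z0+.02),diff_step=1e-3)
    return r.x,A/cv2.contourArea(hull(r.x)),c
E
python3 - <<'E'
from plant import cams
from loc import *
t=cams.get_image('top');s=cams.get_image('side')
print(-t['view'][:3,:3].T@t['view'][:3,3],-s['view'][:3,:3].T@s['view'][:3,3])
T=[('L',230,255),('L',238,293),('M',220,158),('M',289,246),('S',228,202),('sL',335,168),('sM',383,162),('sM',397,222),('sS',342,229)]
SS=[('L',328,272),('L',377,280),None,('M',353,234),None,('sL',302,193),('sM',322,174),('sM',376,184),('sS',360,207)]
for q,w in zip(T,SS):
    thr=60
    x=locate(t,q[0],q[1:],thr=thr); print(q[0],x[0].round(4),round(x[1],2),x[2].round(1),end=' | ')
    if w: y=locate(s,w[0],w[1:],thr=thr); print(y[0].round(4),round(y[1],2),y[2].round(1),end='')
    print()
for n,p in(('jaw',(276,152)),('strk',(288,190)),('nose',(304,196))): print(n,ray(t,p,.015))
i=cv2.resize(t['img'][130:310,190:430,::-1],None,fx=3.3,fy=3.3,interpolation=cv2.INTER_CUBIC); cv2.imwrite('pics/crop1.png',i)
E
```

```text
[ 0.32060462 -0.11772349  0.85833595] [0.22468197 0.62225053 0.49690964]
L [0.4295 0.0755] 1.25 [229.4 254.5] | [0.4311 0.0725] 1.09 [327.4 271.6]
L [0.3414 0.0663] 1.08 [237.5 293. ] | [0.3429 0.0625] 1.04 [376.8 280.2]
M [0.6677 0.0765] 1.39 [219.7 158.4] | 
M [ 0.427  -0.0612] 1.41 [288.9 246.2] | [ 0.4286 -0.0654] 1.15 [352.5 234.6]
S [0.5574 0.0711] 1.41 [226.7 201.4] | 
sL [ 0.6007 -0.1969] 1.17 [334.1 167.4] | [ 0.6032 -0.1998] 1.09 [301.7 193.3]
sM [ 0.5945 -0.3167] 1.2 [382.5 162.7] | [ 0.5972 -0.3203] 1.12 [322.1 174.7]
sM [ 0.4453 -0.3208] 1.2 [396.7 221.4] | [ 0.4478 -0.3242] 1.11 [376.2 183.5]
sS [ 0.4505 -0.1889] 1.29 [341.4 228.2] | [ 0.4526 -0.192 ] 1.14 [359.3 207.6]
jaw [ 0.66233923 -0.06206272]
strk [ 0.56142624 -0.07775202]
nose [ 0.54056046 -0.11351309]
```

View pics/crop1.png

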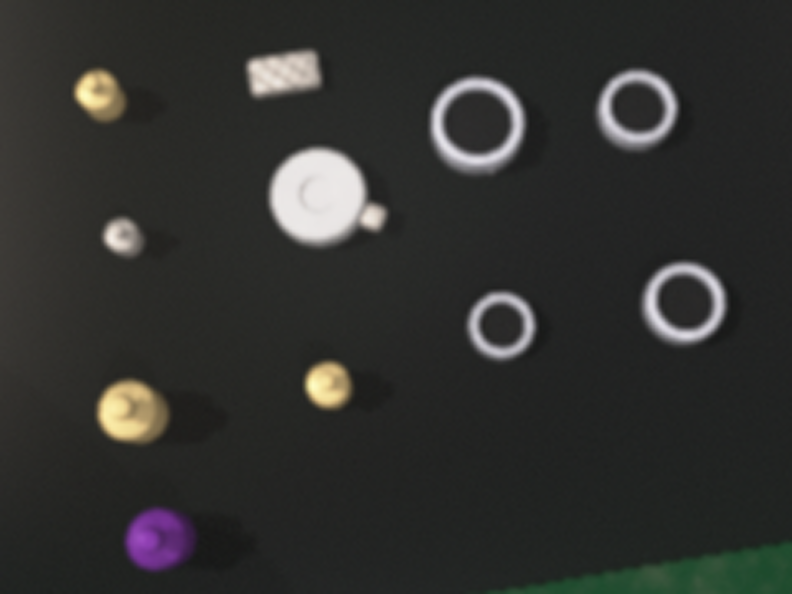

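Run:
```python
from plant import env,cams
from loc import *
t=cams.get_image('top');s=cams.get_image('side')
def tri(a,b):
    A=[];B=[]
    for d,u in((t,a),(s,b)):
        V=d['view'];R=V[:3,:3];o=-R.T@V[:3,3]
        p=ray(d,u,0);r=np.r_[p,0]-o;r/=np.linalg.norm(r);M=np.eye(3)-np.outer(r,r);A.append(M);B.append(M@o)
    A=np.vstack(A);B=np.hstack(B);x=np.linalg.lstsq(A,B,rcond=None)[0];return x.round(3),np.abs(A@x-B).max().round(3)
print('Lmach near corner',tri((183,243),(290,240)))
print('Lmach far corner',tri((155,57),(75,190)))
print('beige base',tri((56,132),(40,300)),tri((52,216),(135,308)))
print('Rmach corner',tri((508,178),(382,137)))
for z in(0,.1): print(z,ray(t,(183,243),z),ray(t,(160,57),z),ray(t,(508,178),z),ray(t,(480,180),z))
print('hook',ray(t,(178,285),.05))
# feasibility
Rx=np.array([[0,1,0],[1,0,0],[0,0,-1.]]) # y tool along x
Ry=np.diag([1,-1,-1.]); Ry2=np.diag([-1,1,-1.])
for n,p in dict(L=(.430,.074),Ma=(.668,.075),Mb=(.428,-.063),S=(.558,.07),sL=(.602,-.198),sMa=(.596,-.3185),sMb=(.4465,-.3225),sS=(.4515,-.19)).items():
    for m,R in dict(x=Rx,xn=-Rx@np.diag([1,1,-1]),y=Ry,yn=Ry2).items():
        for z in(.01,.13):
            q=env.solve_ik([*p,z],R); print(n,m,z,None if q is None else np.round(q,0))
```

```text
Lmach near corner (array([0.46 , 0.144, 0.127]), np.float64(0.006))
Lmach far corner (array([0.879, 0.168, 0.145]), np.float64(0.001))
beige base (array([0.722, 0.382, 0.13 ]), np.float64(0.01)) (array([0.542, 0.376, 0.166]), np.float64(0.002))
Rmach corner (array([ 0.503, -0.597,  0.034]), np.float64(0.001))
0 [0.47664503 0.18631187] [0.98661642 0.21039466] [ 0.50952503 -0.61686245] [ 0.51554258 -0.54739733]
0.1 [0.45846562 0.15089038] [0.90902305 0.17216742] [ 0.48751495 -0.55871052] [ 0.49283143 -0.49733839]
hook [0.37789955 0.18604733]
L x 0.01 [-25.  35.  11. 127. -19.  20.   3.]
L x 0.13 [-37.  21.  25. 125. -15.  37.  -1.]
L xn 0.01 [ -4.  35. -13. 125.  21.  22. 145.]
L xn 0.13 [ 34.  33. -61. 121.  40.  49. 128.]
L y 0.01 [-30.  36.  17. 127. -29.  21. -78.]
L y 0.13 [-52.  25.  44. 126. -28.  39. -78.]
L yn 0.01 [-16.  34.   0. 126.  -0.  20.  75.]
L yn 0.13 [-25.  20.  10. 124.  -6.  36.  80.]
Ma x 0.01 [-27.  52.  25.  92. -29.  43.  12.]
Ma x 0.13 [-30.  43.  30.  90. -25.  54.   9.]
Ma xn 0.01 [  1.  50. -17.  90.  19.  43. 156.]
Ma xn 0.13 [ 26.  55. -62.  86.  51.  70
[... 1834 characters left out ...]
37.  49.  64.]
sMb xn 0.01 [-10.  63.  62. 112. -71.  56. -91.]
sMb xn 0.13 [ -11.   46.   62.  110.  -50.   56. -105.]
sMb y 0.01 [ 40.  41. -12. 109.  15.  31. -72.]
sMb y 0.13 [-11.  46.  62. 110. -50.  56. -15.]
sMb yn 0.01 [ 21.  41.  13. 110. -17.  30. 136.]
sMb yn 0.13 [ -0.  36.  43. 110. -32.  48. 150.]
sS x 0.01 [ -0.  39.  23. 120. -33.  27.  47.]
sS x 0.13 [-26.  37.  59. 119. -44.  49.  59.]
sS xn 0.01 [-26.  60.  62. 121. -74.  53. -99.]
sS xn 0.13 [ -28.   40.   63.  119.  -47.   51. -118.]
sS y 0.01 [  6.  38.  14. 119. -21.  25. -53.]
sS y 0.13 [-18.  31.  46. 119. -33.  44. -41.]
sS yn 0.01 [ 13.  37.   6. 119.  -8.  24. 115.]
sS yn 0.13 [ -8.  27.  32. 118. -21.  41. 128.]
```

```bash
cat > rob.py <<'E'
from plant import env,cams,finish_job
import numpy as np
def Rr(az): c,s=np.cos(az),np.sin(az); return np.array([[-s,c,0],[c,s,0],[0,0,-1.]])
REL=.008; ZT=.19
def above(p,z=ZT): env.reach([*p,z],Rr(np.arctan2(p[1],p[0])))
def pick(p,effort=60):
    env.grip(.055,60); above(p,.13); env.move_l([*p,REL],velocity=.12)
    f0=env.get_ft_force(); env.grip(0,effort)
    print('gap',env.get_finger_gap(),'F',env.get_grip_force(),'t',env.get_t())
    env.move_l([*p,ZT],velocity=.15)
    print('lifted gap',env.get_finger_gap(),'dF',np.round(np.array(env.get_ft_force())-f0,1),np.round(env.get_joint_pos(),0))
def place(p,floor):
    above(p); z=floor+REL
    env.move_l([*p,z+.03],velocity=.15); env.move_l([*p,z+.0007],velocity=.04)
    print('down F',np.round(env.get_ft_force(),1))
    env.dwell(.2); env.grip(.055); env.dwell(.1); env.move_l([*p,ZT],velocity=.2)
    print('t',env.get_t())
E
python3 - <<'E'
from rob import *
az=np.radians(65); env.reach([.48*np.cos(az),.48*np.sin(az),.26],Rr(az))
print(env.get_t(),np.round(env.get_joint_pos(),0))
pick((.4303,.074))
E
```

```text
1.0667 [-72.  12.   1. 111.  -0.  56.  -5.]
gap 0.03589085623246786 F 59.15015702485107 t 4.575
lifted gap 0.035901089106340225 dF [-0.9 -0.9 -6.3] [-53.  17.  44. 123. -16.  46.  11.]
```

Run:
```python
from rob import *
import cv2
place((.602,-.1985),.018)
print(np.round(env.get_joint_pos(),0))
for n in('top','side'): cv2.imwrite(f'pics/{n}1.png',cams.get_image(n)['img'][:,:,::-1])
```

```text
down F [-4.8  4.   4.9]
t 10.6833
[-18.  41.  49.  95. -34.  61.  24.]
```

View pics/side1.png

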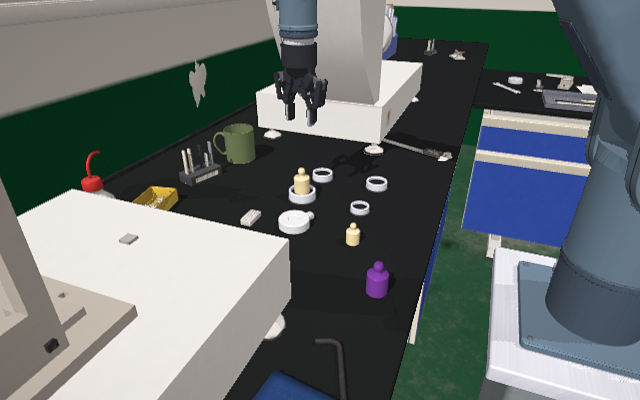

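The large weight stands upright in its seat at (302,185). Nothing else has moved.

Run:
```python
from rob import *
pick((.4278,-.0633)); place((.4465,-.3225),.014)
print(np.round(env.get_joint_pos(),0))
```

```text
gap 0.025625870998620986 F 58.42226815642789 t 13.4583
lifted gap 0.025466063626899647 dF [-0.   1.  -2.2] [-46.  21.  59. 124. -24.  48.  20.]
down F [-1.7  2.2  4.5]
t 19.4667
[-10.  36.  58. 108. -36.  57.  28.]
```

Run:
```python
from rob import *
pick((.5585,.0693)); place((.4515,-.1905),.010)
print(np.round(env.get_joint_pos(),0))
```

```text
gap 0.0184314521357777 F 58.54648689622991 t 22.8
lifted gap 0.01826970045927398 dF [-1.1  1.2 -1.9] [-49.  34.  51. 106. -32.  56.  24.]
down F [-1.4  0.9  4.2]
t 28.9833
[-28.  30.  61. 117. -33.  53.  27.]
```

Run:
```python
from rob import *
import cv2
pick((.6688,.0748)); place((.596,-.3185),.014)
# clear the view
az=np.radians(15); env.reach([.42*np.cos(az),.42*np.sin(az),.26],Rr(az))
t=cams.get_image('top');s=cams.get_image('side')
a=cv2.resize(t['img'][130:310,240:430,::-1],None,fx=2,fy=2,interpolation=cv2.INTER_CUBIC)
b=cv2.resize(s['img'][130:250,280:400,::-1],None,fx=3,fy=3,interpolation=cv2.INTER_CUBIC)
cv2.imwrite('pics/end.png',np.hstack([a,b]))
cv2.imwrite('pics/endtop.png',t['img'][:,:,::-1])
print(env.get_t())
```

```text
gap 0.024993721102564845 F 58.984895234461874 t 32.05
lifted gap 0.025348203129289124 dF [ 0.  -0.2 -2.8] [-39.  44.  47.  88. -35.  64.  22.]
down F [-2.5  2.3  5.1]
t 38.5333
40.3583
```

View pics/end.png

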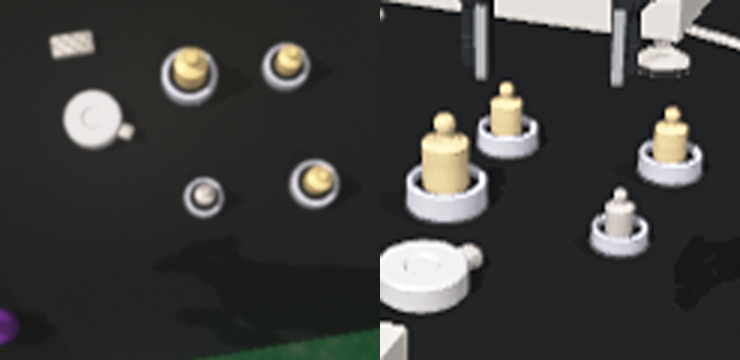

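Run:
```python
from rob import *
from loc import *
t=cams.get_image('top');s=cams.get_image('side')
for n,xy,fl,k in(('L',(.602,-.1985),.018,.053),('M',(.596,-.3185),.014,.0385),('M',(.4465,-.3225),.014,.0385),('S',(.4515,-.1905),.010,.0315)):
    # match the row profile of the silhouette above the rim in the side view: observed topmost half-bright row
    off=np.array([.0012,-.0016]) # side-view bias of the calibration
    out=[]
    for z in(fl,fl+.006): out.append(sil(s,n,np.array(xy)+off,z)[:,1].min().round(1))
    u=proj(s,[[*(np.array(xy)+off),fl+k]])[0]
    w=s['img'][int(u[1])-10:int(u[1])+3,int(u[0])-7:int(u[0])+8].max(2).astype(float).max(1)
    r=np.argmax(w>90); top=int(u[1])-10+r-(w[r]-90)/(w[r]-w[r-1]+1e-6)
    print(n,'top row seated/on rim',out,'seen',round(top,1))
i=cv2.resize(s['img'][140:230,280:400,::-1],None,fx=6.5,fy=6.5,interpolation=cv2.INTER_CUBIC); cv2.imwrite('pics/end2.png',i)
```

```text
L top row seated/on rim [np.float64(167.5), np.float64(165.2)] seen 166.6
M top row seated/on rim [np.float64(157.4), np.float64(155.3)] seen 150.1
M top row seated/on rim [np.float64(165.7), np.float64(163.5)] seen 164.7
S top row seated/on rim [np.float64(192.6), np.float64(190.2)] seen 187.7
```

View pics/end2.png

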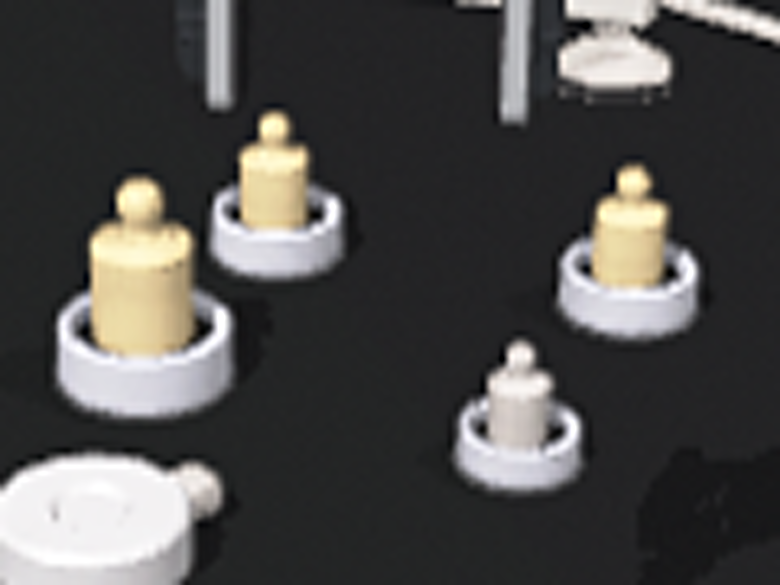

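All four weights stand upright inside their recesses, with the near rim hiding each base. The knob tops in the crop, at rows of about 157 and 192.3, match the fully seated prediction for the far mid and the small. The two odd readings in the numbers (150.1 and 187.7) are threshold artefacts.

```bash
python3 -c "
from plant import finish_job
print(finish_job())"
```

```text
the job is handed in; nothing more can be done
None
```

All four weights are upright in the seats of their own size, the jaw insert, striker and purple look-alike were left untouched, and the job was handed in at about 41 s of the 90 s allowed.

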